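Find the proud rest button on a die base by feel and press it level

TASK

One of the five rest buttons on the die base stands a few millimetres prouder than the other four, which are level. Take the hand probe from its stand, feel lightly across the buttons with its tip to find the proud one, press that one down with the probe until it is level with the others to within a millimetre, without sinking the others, and put the probe fully back in its stand. Touch the base and its buttons with nothing but the probe, and leave everything else on the table where it is.

Things in the scene. Friction and masses are not known exactly. Their poses are not given: they have to be found in the camera images.
- base: die base, fixed: green cast block 230 (x) by 180 (y) by 42 mm high, a lug at each x end; origin at the centre of its underside on the table, z up. On it lies a steel plate 205 by 155 mm (deck in the rules), shimmed to a height that differs each time, its top 48 to 56 mm above the table. Five rest buttons stand on the deck, at the points spot1 to spot5.
- spot1 (a point): point on the base at base (x, y) = (-70, -50) mm, 42 mm above the table: the axis of one rest button (button_a to button_e in the rules, in no fixed order) passes here; it tells nothing of the button's height. A button is a flat-topped steel cylinder 26 mm across in a dark collar 38 mm across, 3 mm high.
- spot2 (a point): the same for the button at base (70, -50) mm. Four buttons have their tops 14 mm above the deck; the fifth stands 3 to 4.5 mm higher, and any place may have it.
- spot3 (a point): the same for the button at base (0, 0) mm. A button is held by friction: pushed with less than about 15 N it does not move; at about 17 N it slides down, up to 10 mm, and stays where it is left. The probe cannot bring an oversunk button back up.
- spot4 (a point): the same for the button at base (-70, 50) mm. Tool and contacts give elastically, so a pressed button stays 1 to 2 mm less low than the tip was sent; a light touch (about 3 N) afterwards tells.
- spot5 (a point): the same for the button at base (70, 50) mm
- probe: hand probe, loose, about 0.25 kg, round about its z axis; origin at the tip (its lower end), z up along the handle. Steel stem 12 mm across from the chamfered, flat 6 mm tip up to 55 mm; a flange 36 mm across and 6 mm thick from 55 to 61 mm; a smooth cylindrical handle 25 mm across from 61 to 111 mm. It starts upright in its stand.
- stand: probe stand, fixed to the table: a black block 70 by 70 mm and 70 mm high; origin at the centre of its underside. A vertical hole 16 mm across with a chamfered mouth goes through its centre; the probe hangs in it with the flange resting on the top, its tip then 15 mm above the table.
- riser1: bystander: upright dark steel cylinder 54 mm across, 115 mm high with its stud; origin under its centre
- riser2: bystander: a second such cylinder; origin under its centre
- holder: bystander: red block 50 by 40 by 30 mm with a 70 mm steel rod along its x; origin under the block's centre
- wrench: bystander: flat wrench 170 mm long lying flat; origin under its middle
- screw: bystander: socket screw standing on its head, 24 mm across, 48 mm high; origin under its head
- parallel: bystander: ground steel bar 130 by 20 by 30 mm; origin under its centre
- spring: bystander: upright yellow coil spring unit 46 mm across, 79 mm high; origin under its centre
Not all that is in view belongs to the job. Leave any blue or green look-alike of the probe alone.

How it is judged:
By the outcome, as a careful person would: the job done as asked, in the order asked, and still so for the second after the job is handed in, with the robot touching nothing.
It also fails if it takes over 72 s, if anything falls off the work surface, if the arm or the gripper's body presses on something with over 40 N, if the wrist force passes 120 N, or if a joint passes its speed limit or range.

ROBOT

A 7-joint arm with a two-finger parallel gripper is mounted at the origin on the work surface. World frame = base frame: x ahead of the robot, y to its left, z up, the work surface at z = 0. Lengths are in m, angles in rad, forces in N, time in s.
With the tool pointing down it reaches from about 0.425 to 0.875 m from the base axis. Payload 4.7 kg.
Tool frame: the origin (TCP) lies where the fingers leave the gripper's body, on its centre line; the fingertips stand 70 mm ahead of it and the grasp point (between the pads) lies 51 mm ahead of it (arm.nose_length is the distance from the TCP to the fingertips, in m); z points along the fingers, x is the direction in which the jaws open and shut, and the axes are right-handed (so a half turn about z gives the same grasp; the last joint's range is limited). The gripper opens to 87 mm and grips with 3 to 60 N. Pads are 19 mm wide; open, the fingers measure 117 mm over their backs; the gripper's body (75 mm by 190 mm) begins 51 mm behind the grasp point.
Start: joints at [1.124, 0.321, -0.07, 1.45, 0.023, 1.371, -0.057], TCP at [0.289, -0.582, 0.292] pointing down, gripper open.
Joint ranges: [-2.86, 2.86], [-0.3, 2.09], [-1.38, 1.24], [0.06, 2.45], [-1.56, 4.7], [0.09, 2.05], [-2.69, 2.69]. Speed limits (rad/s): [2.57, 2.57, 3.14, 3.14, 3.14, 3.14, 3.14].

INTERFACE

Orientations are given as a unit quaternion [w, x, y, z].
In Python, from cell import arm, cams, spotter gives the robot as it stands.
- The arm moves only by the shell command python3 -m inch 'ROWS' [FORCE]. ROWS is JSON, a list of rows, each an object with "xyz": the shift along the tool's x, y, z in m, a list of three; "yaw": the turn about the tool's z in degrees; "grip": the opening, from 0 (shut) to 1 (fully open). In form: [{"xyz": [tx, ty, tz], "yaw": yaw, "grip": grip}, ...]. A call has 1 to 8 rows; each row shifts and turns the commanded pose from where the row before left it, along the tool's axes as they then stand; what a row does not reach is not made up. A row lasts 1/12 s, in which the tool goes at most 41.7 mm and 7.16 degrees, less where a joint would pass 70% of its speed; a pose out of reach is approached as far as the arm can. A call is refused whole if a number of a shift passes 0.0417 or a number of a turn 7.16, either way. A call with a gripper value outside its range is refused whole. The fingers move at their own pace and stop on an object; FORCE is the grip in N (left out, the last holds). Time passes only in rows, so rows that do not move let the fingers close. It gives the time, the measured TCP pose, the force and the opening at its end, in the units of the state.
- arm.get_obs(): the state, without advancing time (a new reading comes with each control period).
- cams.grab_frame(name): name is "scene" or "top" or "wrist"; returns a dict with "color" (384x512x3 uint8, red, green, blue), "mtx" (3x3 intrinsics, pixels), "rvec" (rotation vector, rad) and "tvec" (3), from world to camera coordinates, as OpenCV has them; the wrist camera has in their place "tool_from_camera" (4x4, takes a point from camera to tool coordinates, whose origin is the TCP and whose axes are the tool frame's). Camera axes: x right, y down, z forward; pixel columns grow to the right and rows downward; lengths in m; the calibration is good to about 2 mm. A picture is of the moment at which its call begins: read the wrist's pose just before it. There is no depth.
- arm.close_job(): hands the job in, once; it reports no verdict.
Trained networks look in a picture, given as the dict that the camera call returned (one of the last four; its "shot" number tells which), for a name from the list of things; names that differ only in an ending like _2 or _b are one class to them, and where a whole thing is asked for, a point or a joint stands for the part that bears it (a point fixed in the world has none). Each returns a list of dicts, best first, with "confidence" (0 to 1); they miss things now and then, are a little off and sometimes report something else, mostly with a low value. They report only what shows in the picture. A call takes as long as a camera call. They do not tell look-alikes from the thing itself.
- spotter.silhouettes(picture, query): "mask" (384x512 bool, what is visible of it) and "bbox" ([centre column, centre row, width, height] in pixels, round what is visible of it).
The state is a dict: "time_s": time; "joint_positions": joint angles; "joint_vel": joint speeds; "joint_torque": joint torques, N m; "ee_pos": TCP position; "tool_rot": TCP orientation; "wrist_force": force on the tool from outside, world axes, zero at the start; "torque": the same for the moment, N m; "opening": opening from 0.0 (shut) to 1.0 (fully open).
Only numpy, scipy, OpenCV 4.12 (cv2) and the standard library are available. Lean on these libraries where they do the work, as an engineer would, in place of code of your own. Each camera call takes 0.05 s, during which the arm holds its last target.

## Working session

There is one attempt and no reset: what is moved stays moved. The work goes in short steps, Python scripts to look and compute and a shell command to move; the robot and the scene stay as the last step left them, time stands still between calls to the robot, and variables do not carry over. Pictures are saved under pics/ and viewed, and the job is handed in when it is done.

```bash
ls; mkdir -p pics; cat > h.py <<'E'
import numpy as np, cv2
from cell import arm,cams,spotter
def save(n,f): cv2.imwrite(f'pics/{n}.png',cv2.cvtColor(f['color'],cv2.COLOR_RGB2BGR))
def ray(f,u,v):
    R=cv2.Rodrigues(np.array(f['rvec'],float))[0]; t=np.array(f['tvec'],float).ravel()
    d=R.T@np.linalg.inv(np.array(f['mtx']))@np.array([u,v,1.]); o=-R.T@t
    return o,d
def atz(f,u,v,z):
    o,d=ray(f,u,v); return o+d*(z-o[2])/d[2]
def proj(f,p):
    return cv2.projectPoints(np.array(p,float).reshape(-1,3),np.array(f['rvec'],float),np.array(f['tvec'],float),np.array(f['mtx'],float),None)[0].reshape(-1,2)
E
python3 - <<'E'
from h import *
import pickle
print(arm.get_obs())
for n in ['scene','top','wrist']:
    f=cams.grab_frame(n); save(n+'0',f); pickle.dump(f,open(n+'0.pkl','wb'))
    if n!='wrist': print(n,ray(f,256,192))
    for q in ['probe','stand','base']:
        for d in spotter.silhouettes(f,q)[:3]: print(n,q,d['confidence'],d['bbox'])
E
```

```text
pics
{'time_s': 0.0, 'joint_positions': array([ 1.12408652,  0.32184352, -0.0700872 ,  1.45165626,  0.02262737,
        1.37077746, -0.05691246]), 'joint_vel': array([-1.37782773e-03,  4.23575641e-05,  3.32208105e-04,  5.85766997e-04,
       -9.57069639e-05,  6.22703387e-04,  5.99823121e-04]), 'joint_torque': array([-6.54580867e-05, -4.91294789e+01, -4.04130695e-01, -3.12522089e+01,
       -6.39413833e-02,  4.38973715e-02,  1.72577943e-04]), 'ee_pos': array([ 0.28881275, -0.58185771,  0.29115749]), 'tool_rot': array([-4.46980063e-04,  8.49910329e-01, -5.26926497e-01, -8.36858043e-04]), 'wrist_force': array([-0.44951252,  0.61894807, -0.20578726]), 'torque': array([-0.01469105, -0.03909316, -0.0285932 ]), 'opening': 1.0002243251784955}
scene (array([ 0.99329704, -0.76516939,  0.90463876]), array([-0.33775923,  0.62741172, -0.70168699]))
scene probe 0.8 [171.7, 210.1, 12.6, 30.8]
scene probe 0.75 [188.6, 230.9, 12.6, 22.8]
scene probe 0.72 [263.6, 188.3, 88.5, 43.2]
scene stand 0.72 [188.1, 247.2, 35.2, 35.2]
scene base 0.82 [264.0, 185.1, 86.4, 45.9]
top (array([0.29099606, 0.02979129, 1.51388671]), array([ 0.18682562, -0.01581221, -0.98239284]))
top probe 0.7 [338.0, 212.3, 11.7, 8.2]
top probe 0.68 [227.8, 202.4, 61.5, 81.2]
top probe 0.55 [337.6, 183.8, 14.0, 12.7]
top stand 0.62 [334.4, 210.2, 22.5, 25.8]
top stand 0.33 [294.9, 129.8, 17.5, 20.9]
top stand 0.32 [229.1, 198.8, 58.0, 80.0]
top base 0.84 [231.4, 199.7, 56.5, 83.0]
```

View pics/scene0.png

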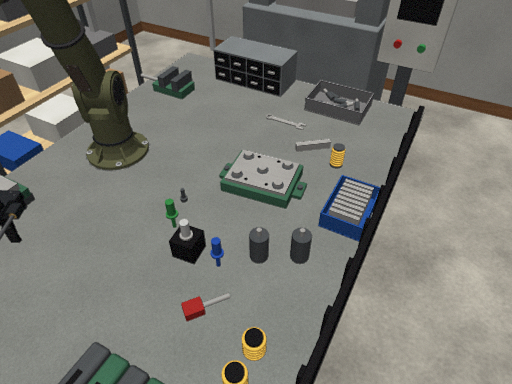

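View pics/top0.png

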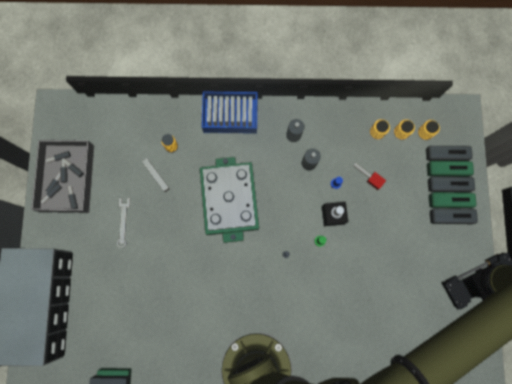

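```bash
python3 - <<'E'
import cv2
a=cv2.imread('pics/scene0.png')[170:280,140:320]; cv2.imwrite('pics/s0c.png',cv2.resize(a,None,fx=4.4,fy=4.4,interpolation=cv2.INTER_CUBIC))
a=cv2.imread('pics/top0.png')[140:260,180:370]; cv2.imwrite('pics/t0c.png',cv2.resize(a,None,fx=4.2,fy=4.2,interpolation=cv2.INTER_CUBIC))
E
```

```text
(no output)
```

View pics/s0c.png

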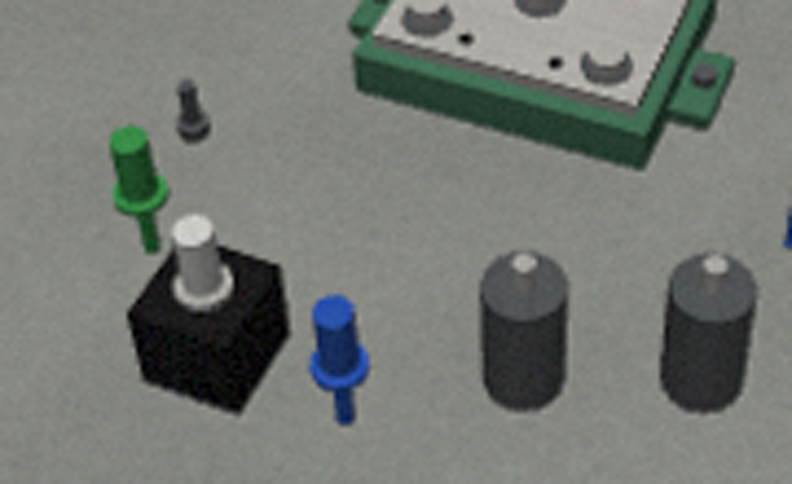

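View pics/t0c.png

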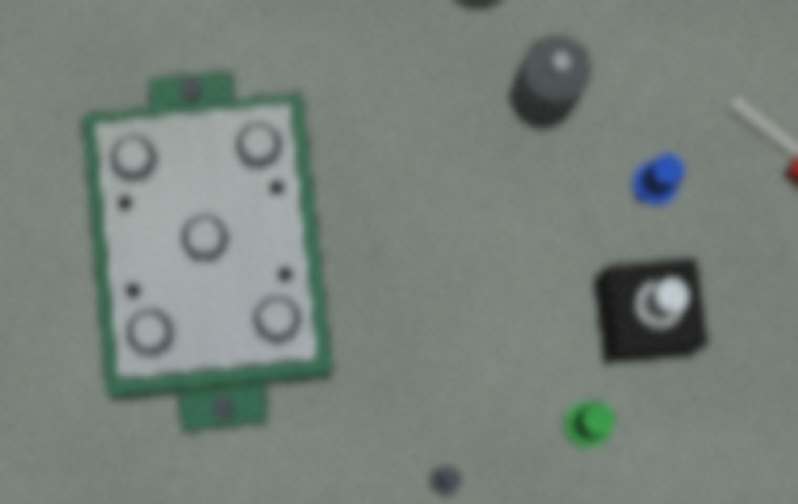

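Candidates: green probe (scene 171,210), blue probe (scene 216,248), steel probe in the black stand (scene 184,230; top 340,211). The close crop shows the grey steel one sits in the stand, so that's the choice.

```bash
python3 - <<'E'
from h import *
import pickle
T=pickle.load(open('top0.pkl','rb'));S=pickle.load(open('scene0.pkl','rb'))
c=lambda x,y:(x/4.2+180-.4,y/4.2+140-.4)
s=lambda x,y:(x/4.4+140-.4,y/4.4+170-.4)
print('probe top',atz(T,*c(672,295),.126),atz(S,*s(195,229),.126))
print('flange',atz(T,*c(661,303),.076),atz(S,*s(203,283),.076))
print('stand corners',[atz(T,*c(*p),.07)[:2].round(4) for p in [(603,270),(697,262),(706,343),(612,355)]])
B=[c(133,158),c(258,145),c(205,237),c(150,332),c(277,319)]
for n,p in zip('abcde',B): print(atz(T,*p,.066).round(4))
print('base corners',[atz(T,*c(*p),.042)[:2].round(4) for p in [(85,115),(300,95),(332,375),(110,397)]])
print('lugs',[atz(T,*c(*p),.03)[:2].round(4) for p in [(191,90),(224,408)]])
print('riser',atz(T,*c(562,60),.115),'blue',atz(T,*c(668,170),.111),'green',atz(T,*c(594,423),.111), 'screw',atz(T,*c(445,480),.048))
from scipy.spatial.transform import Rotation as R
o=arm.get_obs();q=o['tool_rot'];print(R.from_quat(np.r_[q[1:],q[0]]).as_matrix().round(3))
E
```

```text
probe top [ 0.50094116 -0.25541202  0.126     ] [ 0.50341024 -0.25639357  0.126     ]
flange [ 0.50215264 -0.25701127  0.076     ] [ 0.50235998 -0.25759171  0.076     ]
stand corners [array([ 0.5285, -0.2136]), array([ 0.5357, -0.2871]), array([ 0.4722, -0.2923]), array([ 0.462 , -0.2193])]
[0.6145 0.1552 0.066 ]
[0.6262 0.0567 0.066 ]
[0.5518 0.0972 0.066 ]
[0.4764 0.1384 0.066 ]
[0.4877 0.04   0.066 ]
base corners [array([0.6549, 0.1969]), array([0.6735, 0.0238]), array([ 0.4471, -0.0036]), array([0.4279, 0.1703])]
lugs [array([0.6798, 0.1126]), array([0.4213, 0.0812])]
riser [ 0.68471787 -0.17752456  0.115     ] blue [ 0.59979501 -0.25790441  0.111     ] green [ 0.40602927 -0.19779827  0.111     ] screw [ 0.36581494 -0.09167667  0.048     ]
[[ 0.445 -0.896 -0.   ]
 [-0.896 -0.445 -0.   ]
 [ 0.     0.    -1.   ]]
```

View pics/wrist0.png

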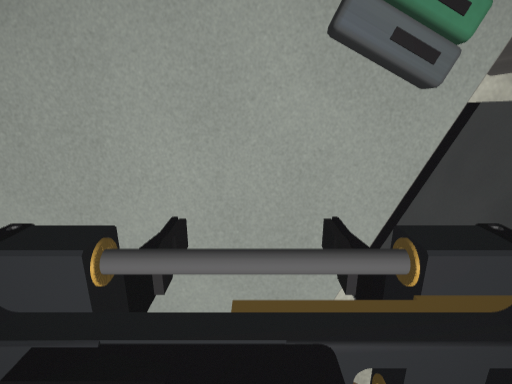

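```bash
python3 -m inch '[{"xyz":[-0.010,-0.017,0],"yaw":0,"grip":1},{"xyz":[-0.019,-0.033,0],"yaw":0,"grip":1},{"xyz":[-0.019,-0.033,0],"yaw":0,"grip":1},{"xyz":[-0.019,-0.033,0],"yaw":0,"grip":1},{"xyz":[-0.019,-0.033,0],"yaw":0,"grip":1},{"xyz":[-0.019,-0.033,0],"yaw":0,"grip":1},{"xyz":[-0.019,-0.033,0],"yaw":0,"grip":1},{"xyz":[-0.019,-0.033,0],"yaw":0,"grip":1}]'
python3 -m inch '[{"xyz":[-0.019,-0.033,0],"yaw":0,"grip":1},{"xyz":[-0.019,-0.033,0],"yaw":0,"grip":1},{"xyz":[-0.010,-0.017,0],"yaw":0,"grip":1},{"xyz":[-0.004,-0.005,0],"yaw":0,"grip":1},{"xyz":[0,0,0],"yaw":0,"grip":1},{"xyz":[0,0,0],"yaw":0,"grip":1}]'
cat >> h.py <<'E'
from scipy.spatial.transform import Rotation as R
def st():
    o=arm.get_obs();q=o['tool_rot'];M=R.from_quat(np.r_[q[1:],q[0]]).as_matrix()
    return np.array(o['ee_pos']),M,o
def to(target):
    p,M,o=st(); print('t',o['time_s'],'pos',p.round(4),'need tool shift',(M.T@(np.array(target)-p)).round(4),'F',np.round(o['wrist_force'],2),'open',round(o['opening'],3),'xaxis',M[:,0].round(3),'zaxis',M[:,2].round(4))
def wray(f,p,M,u,v):
    d=np.linalg.inv(np.array(f['mtx']))@np.array([u,v,1.]); T=np.array(f['tool_from_camera'])
    return p+M@T[:3,3], M@T[:3,:3]@d
def watz(f,p,M,u,v,z):
    o,d=wray(f,p,M,u,v); return o+d*(z-o[2])/d[2]
E
python3 - <<'E'
from h import *
to([.5022,-.2567,.149])
p,M,_=st(); f=cams.grab_frame('wrist'); save('w1',f)
import pickle; pickle.dump((f,p,M),open('w1.pkl','wb')); print(f['tool_from_camera'])
E
```

```text
time_s: 1.27
ee_pos: [0.4483, -0.3422, 0.2926]
tool_rot: [0.0, 0.85, -0.527, 0.0]
wrist_force: [0.9, -0.3, -0.4]
opening: 0.999
time_s: 1.77
ee_pos: [0.5026, -0.2594, 0.2923]
tool_rot: [0.001, 0.85, -0.527, 0.0]
wrist_force: [0.2, -0.3, 0.5]
opening: 1.001
t 1.7667 pos [ 0.5026 -0.2594  0.2923] need tool shift [-0.0027 -0.001   0.1432] F [ 0.21 -0.35  0.49] open 1.001 xaxis [ 0.444 -0.896  0.001] zaxis [-6.0e-04 -1.2e-03 -1.0e+00]
[[ 9.99999618e-01  8.70646132e-04 -7.39163674e-05 -6.29286003e-04]
 [-8.16554240e-04  9.61269825e-01  2.75607794e-01 -7.52309414e-02]
 [ 3.11010433e-04 -2.75607628e-01  9.61270169e-01 -9.16300944e-02]
 [ 0.00000000e+00  0.00000000e+00  0.00000000e+00  1.00000000e+00]]
```

View pics/w1.png

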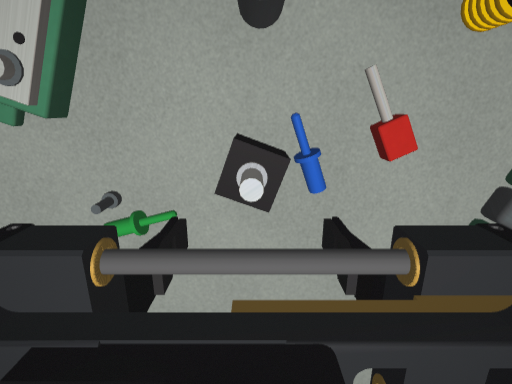

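```bash
python3 - <<'E'
from h import *
import pickle; f,p,M=pickle.load(open('w1.pkl','rb'))
print(watz(f,p,M,251.3,189.5,.126),watz(f,p,M,252.5,178,.076))
print([watz(f,p,M,*q,.07)[:2].round(4) for q in [(237,135),(290,159),(269,212),(215,193)]])
E
```

```text
[ 0.50129634 -0.2559795   0.126     ] [ 0.50099273 -0.25706668  0.076     ]
[array([ 0.5365, -0.2201]), array([ 0.539 , -0.2864]), array([ 0.4704, -0.2945]), array([ 0.4633, -0.2258])]
```

```bash
python3 -m inch '[{"xyz":[-0.003,0,0.015],"yaw":0,"grip":1},{"xyz":[0,0,0.03],"yaw":0,"grip":1},{"xyz":[0,0,0.03],"yaw":0,"grip":1},{"xyz":[0,0,0.03],"yaw":0,"grip":1},{"xyz":[0,0,0.022],"yaw":0,"grip":1},{"xyz":[0,0,0.010],"yaw":0,"grip":1},{"xyz":[0,0,0.004],"yaw":0,"grip":1},{"xyz":[0,0,0],"yaw":0,"grip":1}]'
python3 - <<'E'
from h import *
to([.5015,-.2565,.149])
f=cams.grab_frame('wrist'); save('w2',f)
E
```

```text
time_s: 2.48
ee_pos: [0.5013, -0.2567, 0.151]
tool_rot: [0.0, 0.849, -0.528, -0.0]
wrist_force: [0.3, 0.5, -0.3]
opening: 0.996
t 2.4833 pos [ 0.5013 -0.2567  0.151 ] need tool shift [-0.0001 -0.0003  0.002 ] F [ 0.29  0.51 -0.29] open 0.996 xaxis [ 0.443 -0.897 -0.   ] zaxis [-9.e-04  0.e+00 -1.e+00]
```

View pics/w2.png

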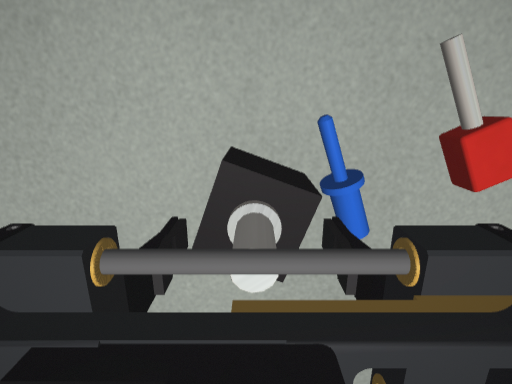

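Probe handle centred (253,265) between the jaws. Close.

```bash
python3 -m inch '[{"xyz":[0,0,0.001],"yaw":0,"grip":0.5},{"xyz":[0,0,0],"yaw":0,"grip":0.2},{"xyz":[0,0,0],"yaw":0,"grip":0.1},{"xyz":[0,0,0],"yaw":0,"grip":0.1},{"xyz":[0,0,0],"yaw":0,"grip":0.1},{"xyz":[0,0,0],"yaw":0,"grip":0.1},{"xyz":[0,0,0],"yaw":0,"grip":0.1},{"xyz":[0,0,0],"yaw":0,"grip":0.1}]' 55
python3 -m inch '[{"xyz":[0,0,0],"yaw":0,"grip":0.1},{"xyz":[0,0,0],"yaw":0,"grip":0.1},{"xyz":[0,0,0],"yaw":0,"grip":0.1}]'
python3 - <<'E'
from h import *
to([.5015,-.2565,.260])
E
```

```text
time_s: 3.2
ee_pos: [0.5019, -0.2555, 0.1503]
tool_rot: [0.0, 0.85, -0.527, 0.0]
wrist_force: [0.6, 1.0, -0.3]
opening: 0.477
time_s: 3.45
ee_pos: [0.502, -0.2556, 0.1502]
tool_rot: [0.0, 0.85, -0.527, 0.0]
wrist_force: [-0.0, 0.1, -0.3]
opening: 0.273
t 3.45 pos [ 0.502  -0.2556  0.1502] need tool shift [ 0.0006  0.0008 -0.1098] F [-0.02  0.07 -0.34] open 0.273 xaxis [ 0.445 -0.896  0.   ] zaxis [ 1.e-04 -3.e-04 -1.e+00]
```

```bash
python3 -m inch '[{"xyz":[0,0,0],"yaw":0,"grip":0.1},{"xyz":[0,0,-0.005],"yaw":0,"grip":0.1},{"xyz":[0,0,-0.010],"yaw":0,"grip":0.1},{"xyz":[0,0,-0.02],"yaw":0,"grip":0.1},{"xyz":[0,0,-0.03],"yaw":0,"grip":0.1},{"xyz":[0,0,-0.03],"yaw":0,"grip":0.1},{"xyz":[0,0,-0.010],"yaw":0,"grip":0.1},{"xyz":[0,0,0],"yaw":0,"grip":0.1}]'
python3 - <<'E'
from h import *
to([.5513,.0975,.260])
f=cams.grab_frame('wrist'); save('w3',f); f=cams.grab_frame('scene'); save('s3',f)
a=cv2.imread('pics/s3.png')[130:280,120:320]; cv2.imwrite('pics/s3c.png',cv2.resize(a,None,fx=3.5,fy=3.5))
E
```

```text
time_s: 4.12
ee_pos: [0.5035, -0.256, 0.2589]
tool_rot: [-0.0, 0.85, -0.527, 0.003]
wrist_force: [-0.5, -0.8, -3.3]
opening: 0.275
t 4.1167 pos [ 0.5035 -0.256   0.2589] need tool shift [-0.2953 -0.2    -0.002 ] F [-0.47 -0.82 -3.32] open 0.275 xaxis [ 0.445 -0.896  0.005] zaxis [ 0.0057 -0.0033 -1.    ]
```

View pics/w3.png

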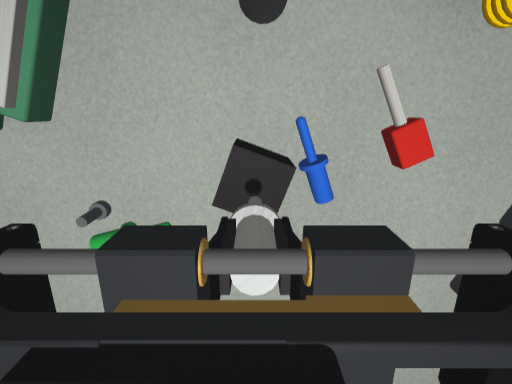

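View pics/s3c.png

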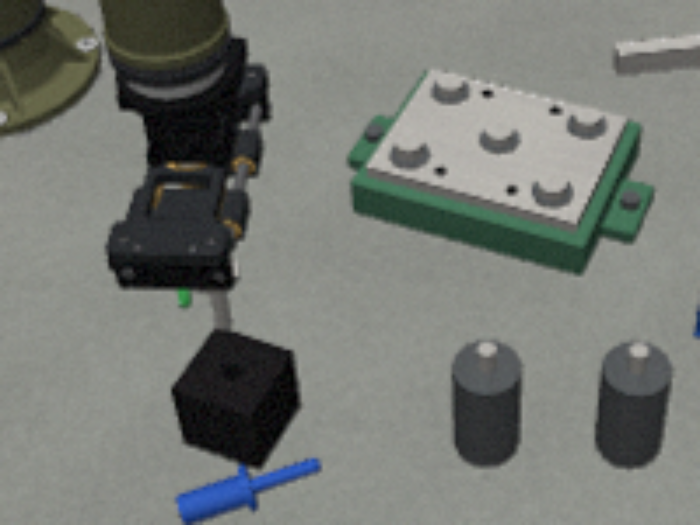

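The steel probe is free of the stand and held straight (w3: handle at 253,260; empty hole at 254,187). The blue and green look-alikes stood upright at t=0. They were already lying down in the first wrist view (t=1.77), when my fingertips were still at 0.22 m, so they toppled without being touched. I'm leaving them alone and moving to the buttons.

```bash
python3 -m inch '[{"xyz":[-0.017,-0.007,0],"yaw":0,"grip":0.1},{"xyz":[-0.034,-0.015,0],"yaw":0,"grip":0.1},{"xyz":[-0.034,-0.015,0],"yaw":0,"grip":0.1},{"xyz":[-0.034,-0.015,0],"yaw":0,"grip":0.1},{"xyz":[-0.034,-0.015,0],"yaw":0,"grip":0.1},{"xyz":[-0.034,-0.015,0],"yaw":0,"grip":0.1},{"xyz":[-0.034,-0.015,0],"yaw":0,"grip":0.1},{"xyz":[-0.034,-0.015,0],"yaw":0,"grip":0.1}]'
python3 -m inch '[{"xyz":[-0.012,-0.004,0.010],"yaw":0,"grip":0.1},{"xyz":[-0.004,-0.001,0.010],"yaw":0,"grip":0.1},{"xyz":[0,0,0.01],"yaw":0,"grip":0.1},{"xyz":[0,0,0],"yaw":0,"grip":0.1},{"xyz":[0,0,0],"yaw":0,"grip":0.1}]'
python3 - <<'E'
from h import *
import pickle
to([.4877,.04,.215])
p,M,_=st();f=cams.grab_frame('wrist'); save('w4',f);pickle.dump((f,p,M),open('w4.pkl','wb'))
f=cams.grab_frame('top'); save('t4',f); a=f['color'][140:260,180:370,::-1]; cv2.imwrite('pics/t4c.png',cv2.resize(a,None,fx=4.2,fy=4.2,interpolation=cv2.INTER_CUBIC))
E
```

```text
time_s: 4.88
ee_pos: [0.487, 0.0243, 0.2528]
tool_rot: [0.001, 0.85, -0.527, -0.002]
wrist_force: [1.4, -0.6, -2.9]
opening: 0.278
time_s: 5.3
ee_pos: [0.4854, 0.0372, 0.2234]
tool_rot: [0.001, 0.849, -0.528, -0.001]
wrist_force: [0.7, -0.7, -3.4]
opening: 0.281
t 5.3 pos [0.4854 0.0372 0.2234] need tool shift [-0.0015 -0.0033  0.0084] F [ 0.69 -0.72 -3.44] open 0.281 xaxis [ 0.442 -0.897 -0.001] zaxis [-3.7e-03 -4.0e-04 -1.0e+00]
```

View pics/w4.png

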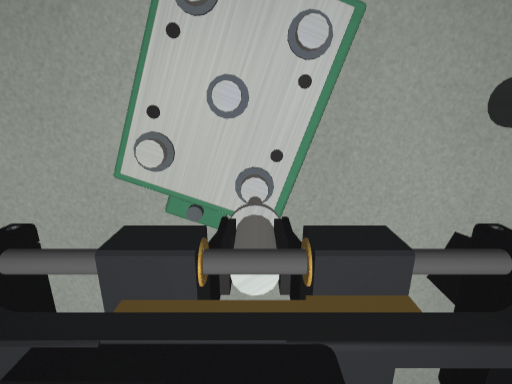

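View pics/t4c.png

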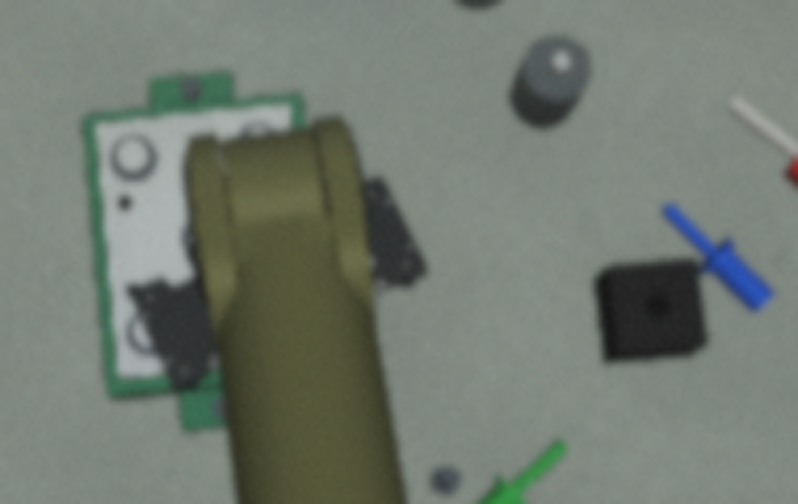

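```bash
python3 - <<'E'
from h import *
import pickle; f,p,M=pickle.load(open('w4.pkl','rb'))
for q in [(227,95),(150,152),(314,30),(255,190)]: print(watz(f,p,M,*q,.066).round(4))
E
```

```text
[0.5525 0.0976 0.066 ]
[0.4771 0.1397 0.066 ]
[0.6286 0.0555 0.066 ]
[0.4871 0.0385 0.066 ]
```

```bash
cat > g.py <<'E'
from h import *
import sys
p,M,o=st(); fz=o['wrist_force'][2]
print('   z %.4f Fz %.2f xy %.4f %.4f'%(p[2],fz,p[0],p[1]))
sys.exit(1 if fz>-1.2 else 0)
E
S='true'
python3 -m inch '[{"xyz":[-0.002,-0.003,0.006],"yaw":0,"grip":0.1},{"xyz":[0,0,0.003],"yaw":0,"grip":0.1},{"xyz":[0,0,0],"yaw":0,"grip":0.1},{"xyz":[0,0,0],"yaw":0,"grip":0.1}]' >/dev/null && python3 g.py \
&& python3 -m inch '[{"xyz":[0,0,0.002],"yaw":0,"grip":0.1},{"xyz":[0,0,0],"yaw":0,"grip":0.1}]' >/dev/null && python3 g.py \
&& python3 -m inch '[{"xyz":[0,0,0.001],"yaw":0,"grip":0.1},{"xyz":[0,0,0],"yaw":0,"grip":0.1}]' >/dev/null && python3 g.py \
&& python3 -m inch '[{"xyz":[0,0,0.001],"yaw":0,"grip":0.1},{"xyz":[0,0,0],"yaw":0,"grip":0.1}]' >/dev/null && python3 g.py \
&& python3 -m inch '[{"xyz":[0,0,0.001],"yaw":0,"grip":0.1},{"xyz":[0,0,0],"yaw":0,"grip":0.1}]' >/dev/null && python3 g.py \
&& python3 -m inch '[{"xyz":[0,0,0.001],"yaw":0,"grip":0.1},{"xyz":[0,0,0],"yaw":0,"grip":0.1}]' >/dev/null && python3 g.py \
&& python3 -m inch '[{"xyz":[0,0,0.001],"yaw":0,"grip":0.1},{"xyz":[0,0,0],"yaw":0,"grip":0.1}]' >/dev/null && python3 g.py \
&& python3 -m inch '[{"xyz":[0,0,0.001],"yaw":0,"grip":0.1},{"xyz":[0,0,0],"yaw":0,"grip":0.1}]' >/dev/null && python3 g.py
```

```text
z 0.2160 Fz -2.87 xy 0.4879 0.0423
   z 0.2141 Fz -2.96 xy 0.4879 0.0424
   z 0.2131 Fz -2.49 xy 0.4879 0.0424
   z 0.2121 Fz -2.83 xy 0.4879 0.0424
   z 0.2111 Fz -2.44 xy 0.4879 0.0424
   z 0.2100 Fz -3.62 xy 0.4879 0.0424
   z 0.2091 Fz -3.04 xy 0.4879 0.0424
   z 0.2084 Fz -1.64 xy 0.4881 0.0424
```

```bash
python3 -m inch '[{"xyz":[0,0,0],"yaw":0,"grip":0.1},{"xyz":[0,0,0],"yaw":0,"grip":0.1}]' >/dev/null; python3 g.py \
&& python3 -m inch '[{"xyz":[0,0,0.0005],"yaw":0,"grip":0.1},{"xyz":[0,0,0],"yaw":0,"grip":0.1}]' >/dev/null && python3 g.py \
&& python3 -m inch '[{"xyz":[0,0,0.0005],"yaw":0,"grip":0.1},{"xyz":[0,0,0],"yaw":0,"grip":0.1}]' >/dev/null && python3 g.py \
&& python3 -m inch '[{"xyz":[0,0,0.0005],"yaw":0,"grip":0.1},{"xyz":[0,0,0],"yaw":0,"grip":0.1}]' >/dev/null && python3 g.py
```

```text
z 0.2084 Fz -0.86 xy 0.4881 0.0424
```

```bash
python3 -m inch '[{"xyz":[0,0,-0.006],"yaw":0,"grip":0.1},{"xyz":[0,0,-0.006],"yaw":0,"grip":0.1},{"xyz":[-0.03,-0.011,0],"yaw":0,"grip":0.1},{"xyz":[-0.03,-0.011,0],"yaw":0,"grip":0.1},{"xyz":[-0.03,-0.011,0],"yaw":0,"grip":0.1},{"xyz":[0,0,0],"yaw":0,"grip":0.1},{"xyz":[0,0,0],"yaw":0,"grip":0.1}]' >/dev/null; python3 - <<'E'
from h import *
to([.4767,.139,.208])
E
```

```text
t 7.65 pos [0.4772 0.1401 0.221 ] need tool shift [0.0007 0.001  0.013 ] F [ 0.12 -0.69 -3.12] open 0.278 xaxis [ 0.449 -0.894  0.   ] zaxis [ 9.e-04  5.e-04 -1.e+00]
```

```bash
python3 -m inch '[{"xyz":[0,0,0.005],"yaw":0,"grip":0.1},{"xyz":[0,0,0.003],"yaw":0,"grip":0.1},{"xyz":[0,0,0],"yaw":0,"grip":0.1}]' >/dev/null; python3 g.py \
&& python3 -m inch '[{"xyz":[0,0,0.002],"yaw":0,"grip":0.1},{"xyz":[0,0,0],"yaw":0,"grip":0.1}]' >/dev/null && python3 g.py \
&& python3 -m inch '[{"xyz":[0,0,0.001],"yaw":0,"grip":0.1},{"xyz":[0,0,0],"yaw":0,"grip":0.1}]' >/dev/null && python3 g.py \
&& python3 -m inch '[{"xyz":[0,0,0.001],"yaw":0,"grip":0.1},{"xyz":[0,0,0],"yaw":0,"grip":0.1}]' >/dev/null && python3 g.py \
&& python3 -m inch '[{"xyz":[0,0,0.001],"yaw":0,"grip":0.1},{"xyz":[0,0,0],"yaw":0,"grip":0.1}]' >/dev/null && python3 g.py \
&& python3 -m inch '[{"xyz":[0,0,0.001],"yaw":0,"grip":0.1},{"xyz":[0,0,0],"yaw":0,"grip":0.1}]' >/dev/null && python3 g.py \
&& python3 -m inch '[{"xyz":[0,0,0.001],"yaw":0,"grip":0.1},{"xyz":[0,0,0],"yaw":0,"grip":0.1}]' >/dev/null && python3 g.py \
&& python3 -m inch '[{"xyz":[0,0,0.0005],"yaw":0,"grip":0.1},{"xyz":[0,0,0],"yaw":0,"grip":0.1}]' >/dev/null && python3 g.py \
&& python3 -m inch '[{"xyz":[0,0,0.0005],"yaw":0,"grip":0.1},{"xyz":[0,0,0],"yaw":0,"grip":0.1}]' >/dev/null && python3 g.py \
&& python3 -m inch '[{"xyz":[0,0,0.0005],"yaw":0,"grip":0.1},{"xyz":[0,0,0],"yaw":0,"grip":0.1}]' >/dev/null && python3 g.py \
&& python3 -m inch '[{"xyz":[0,0,0.0005],"yaw":0,"grip":0.1},{"xyz":[0,0,0],"yaw":0,"grip":0.1}]' >/dev/null && python3 g.py \
&& python3 -m inch '[{"xyz":[0,0,0.0005],"yaw":0,"grip":0.1},{"xyz":[0,0,0],"yaw":0,"grip":0.1}]' >/dev/null && python3 g.py
```

```text
z 0.2112 Fz -3.31 xy 0.4773 0.1361
   z 0.2097 Fz -3.07 xy 0.4775 0.1369
   z 0.2091 Fz -2.85 xy 0.4776 0.1375
   z 0.2081 Fz -3.21 xy 0.4775 0.1376
   z 0.2071 Fz -3.31 xy 0.4775 0.1377
   z 0.2061 Fz -2.90 xy 0.4775 0.1377
   z 0.2050 Fz -3.37 xy 0.4775 0.1377
   z 0.2048 Fz -2.29 xy 0.4776 0.1377
   z 0.2046 Fz 0.78 xy 0.4777 0.1378
```

```bash
python3 -m inch '[{"xyz":[0,0,-0.006],"yaw":0,"grip":0.1},{"xyz":[0,0,-0.004],"yaw":0,"grip":0.1},{"xyz":[0.023,-0.016,0],"yaw":0,"grip":0.1},{"xyz":[0.023,-0.016,0],"yaw":0,"grip":0.1},{"xyz":[0.023,-0.016,0],"yaw":0,"grip":0.1},{"xyz":[0,0,0],"yaw":0,"grip":0.1},{"xyz":[0,0,0],"yaw":0,"grip":0.1},{"xyz":[0,0,0],"yaw":0,"grip":0.1}]' >/dev/null; python3 - <<'E'
from h import *
to([.552,.0975,.206])
E
```

```text
t 9.9 pos [0.5507 0.0977 0.214 ] need tool shift [ 0.0008 -0.001   0.008 ] F [-0.12 -0.12 -3.2 ] open 0.274 xaxis [ 0.445 -0.896 -0.001] zaxis [-1.2e-03  7.0e-04 -1.0e+00]
```

```bash
python3 -m inch '[{"xyz":[0,0,0.003],"yaw":0,"grip":0.1},{"xyz":[0,0,0],"yaw":0,"grip":0.1}]' >/dev/null; python3 g.py \
&& python3 -m inch '[{"xyz":[0,0,0.002],"yaw":0,"grip":0.1},{"xyz":[0,0,0],"yaw":0,"grip":0.1}]' >/dev/null && python3 g.py \
&& python3 -m inch '[{"xyz":[0,0,0.001],"yaw":0,"grip":0.1},{"xyz":[0,0,0],"yaw":0,"grip":0.1}]' >/dev/null && python3 g.py \
&& python3 -m inch '[{"xyz":[0,0,0.001],"yaw":0,"grip":0.1},{"xyz":[0,0,0],"yaw":0,"grip":0.1}]' >/dev/null && python3 g.py \
&& python3 -m inch '[{"xyz":[0,0,0.001],"yaw":0,"grip":0.1},{"xyz":[0,0,0],"yaw":0,"grip":0.1}]' >/dev/null && python3 g.py \
&& python3 -m inch '[{"xyz":[0,0,0.0005],"yaw":0,"grip":0.1},{"xyz":[0,0,0],"yaw":0,"grip":0.1}]' >/dev/null && python3 g.py \
&& python3 -m inch '[{"xyz":[0,0,0.0005],"yaw":0,"grip":0.1},{"xyz":[0,0,0],"yaw":0,"grip":0.1}]' >/dev/null && python3 g.py \
&& python3 -m inch '[{"xyz":[0,0,0.0005],"yaw":0,"grip":0.1},{"xyz":[0,0,0],"yaw":0,"grip":0.1}]' >/dev/null && python3 g.py \
&& python3 -m inch '[{"xyz":[0,0,0.0005],"yaw":0,"grip":0.1},{"xyz":[0,0,0],"yaw":0,"grip":0.1}]' >/dev/null && python3 g.py \
&& python3 -m inch '[{"xyz":[0,0,0.0005],"yaw":0,"grip":0.1},{"xyz":[0,0,0],"yaw":0,"grip":0.1}]' >/dev/null && python3 g.py
```

```text
z 0.2108 Fz -2.42 xy 0.5502 0.0980
   z 0.2090 Fz -3.54 xy 0.5506 0.0976
   z 0.2081 Fz -2.97 xy 0.5510 0.0973
   z 0.2071 Fz -2.45 xy 0.5511 0.0972
   z 0.2061 Fz -3.01 xy 0.5512 0.0972
   z 0.2056 Fz -3.05 xy 0.5512 0.0972
   z 0.2052 Fz -2.55 xy 0.5512 0.0972
   z 0.2048 Fz -2.33 xy 0.5513 0.0972
   z 0.2047 Fz 0.68 xy 0.5513 0.0973
```

```bash
python3 -m inch '[{"xyz":[0,0,-0.006],"yaw":0,"grip":0.1},{"xyz":[0,0,-0.004],"yaw":0,"grip":0.1},{"xyz":[-0.008,-0.0275,0],"yaw":0,"grip":0.1},{"xyz":[-0.008,-0.0275,0],"yaw":0,"grip":0.1},{"xyz":[-0.008,-0.0275,0],"yaw":0,"grip":0.1},{"xyz":[0,0,0],"yaw":0,"grip":0.1},{"xyz":[0,0,0],"yaw":0,"grip":0.1},{"xyz":[0,0,0],"yaw":0,"grip":0.1}]' >/dev/null; python3 g.py 
python3 -m inch '[{"xyz":[0,0,0.003],"yaw":0,"grip":0.1},{"xyz":[0,0,0],"yaw":0,"grip":0.1}]' >/dev/null; python3 g.py \
&& python3 -m inch '[{"xyz":[0,0,0.002],"yaw":0,"grip":0.1},{"xyz":[0,0,0],"yaw":0,"grip":0.1}]' >/dev/null && python3 g.py \
&& python3 -m inch '[{"xyz":[0,0,0.001],"yaw":0,"grip":0.1},{"xyz":[0,0,0],"yaw":0,"grip":0.1}]' >/dev/null && python3 g.py \
&& python3 -m inch '[{"xyz":[0,0,0.001],"yaw":0,"grip":0.1},{"xyz":[0,0,0],"yaw":0,"grip":0.1}]' >/dev/null && python3 g.py \
&& python3 -m inch '[{"xyz":[0,0,0.001],"yaw":0,"grip":0.1},{"xyz":[0,0,0],"yaw":0,"grip":0.1}]' >/dev/null && python3 g.py \
&& python3 -m inch '[{"xyz":[0,0,0.0005],"yaw":0,"grip":0.1},{"xyz":[0,0,0],"yaw":0,"grip":0.1}]' >/dev/null && python3 g.py \
&& python3 -m inch '[{"xyz":[0,0,0.0005],"yaw":0,"grip":0.1},{"xyz":[0,0,0],"yaw":0,"grip":0.1}]' >/dev/null && python3 g.py \
&& python3 -m inch '[{"xyz":[0,0,0.0005],"yaw":0,"grip":0.1},{"xyz":[0,0,0],"yaw":0,"grip":0.1}]' >/dev/null && python3 g.py \
&& python3 -m inch '[{"xyz":[0,0,0.0005],"yaw":0,"grip":0.1},{"xyz":[0,0,0],"yaw":0,"grip":0.1}]' >/dev/null && python3 g.py \
&& python3 -m inch '[{"xyz":[0,0,0.0005],"yaw":0,"grip":0.1},{"xyz":[0,0,0],"yaw":0,"grip":0.1}]' >/dev/null && python3 g.py
```

```text
z 0.2139 Fz -2.03 xy 0.6141 0.1552
   z 0.2108 Fz -3.20 xy 0.6139 0.1542
   z 0.2090 Fz -3.07 xy 0.6141 0.1547
   z 0.2082 Fz -3.35 xy 0.6143 0.1552
   z 0.2071 Fz -3.03 xy 0.6144 0.1554
   z 0.2060 Fz -3.27 xy 0.6144 0.1554
   z 0.2056 Fz -3.12 xy 0.6144 0.1554
   z 0.2051 Fz -3.83 xy 0.6144 0.1554
   z 0.2049 Fz -2.63 xy 0.6145 0.1555
   z 0.2048 Fz 0.26 xy 0.6145 0.1555
```

```bash
python3 -m inch '[{"xyz":[0,0,-0.006],"yaw":0,"grip":0.1},{"xyz":[0,0,-0.004],"yaw":0,"grip":0.1},{"xyz":[0.0315,0.011,0],"yaw":0,"grip":0.1},{"xyz":[0.0315,0.011,0],"yaw":0,"grip":0.1},{"xyz":[0.0315,0.011,0],"yaw":0,"grip":0.1},{"xyz":[0,0,0],"yaw":0,"grip":0.1},{"xyz":[0,0,0],"yaw":0,"grip":0.1},{"xyz":[0,0,0],"yaw":0,"grip":0.1}]' >/dev/null; python3 g.py 
python3 -m inch '[{"xyz":[0,0,0.003],"yaw":0,"grip":0.1},{"xyz":[0,0,0],"yaw":0,"grip":0.1}]' >/dev/null; python3 g.py \
&& python3 -m inch '[{"xyz":[0,0,0.002],"yaw":0,"grip":0.1},{"xyz":[0,0,0],"yaw":0,"grip":0.1}]' >/dev/null && python3 g.py \
&& python3 -m inch '[{"xyz":[0,0,0.001],"yaw":0,"grip":0.1},{"xyz":[0,0,0],"yaw":0,"grip":0.1}]' >/dev/null && python3 g.py \
&& python3 -m inch '[{"xyz":[0,0,0.001],"yaw":0,"grip":0.1},{"xyz":[0,0,0],"yaw":0,"grip":0.1}]' >/dev/null && python3 g.py \
&& python3 -m inch '[{"xyz":[0,0,0.001],"yaw":0,"grip":0.1},{"xyz":[0,0,0],"yaw":0,"grip":0.1}]' >/dev/null && python3 g.py \
&& python3 -m inch '[{"xyz":[0,0,0.0005],"yaw":0,"grip":0.1},{"xyz":[0,0,0],"yaw":0,"grip":0.1}]' >/dev/null && python3 g.py \
&& python3 -m inch '[{"xyz":[0,0,0.0005],"yaw":0,"grip":0.1},{"xyz":[0,0,0],"yaw":0,"grip":0.1}]' >/dev/null && python3 g.py \
&& python3 -m inch '[{"xyz":[0,0,0.0005],"yaw":0,"grip":0.1},{"xyz":[0,0,0],"yaw":0,"grip":0.1}]' >/dev/null && python3 g.py \
&& python3 -m inch '[{"xyz":[0,0,0.0005],"yaw":0,"grip":0.1},{"xyz":[0,0,0],"yaw":0,"grip":0.1}]' >/dev/null && python3 g.py \
&& python3 -m inch '[{"xyz":[0,0,0.0005],"yaw":0,"grip":0.1},{"xyz":[0,0,0],"yaw":0,"grip":0.1}]' >/dev/null && python3 g.py
```

```text
z 0.2145 Fz -3.02 xy 0.6270 0.0562
   z 0.2108 Fz -2.50 xy 0.6264 0.0579
   z 0.2088 Fz -2.62 xy 0.6266 0.0571
   z 0.2080 Fz -3.09 xy 0.6268 0.0564
   z 0.2071 Fz -2.80 xy 0.6269 0.0561
   z 0.2060 Fz -2.30 xy 0.6268 0.0560
   z 0.2056 Fz -2.97 xy 0.6269 0.0561
   z 0.2051 Fz -4.33 xy 0.6269 0.0561
   z 0.2049 Fz -2.34 xy 0.6270 0.0561
   z 0.2048 Fz 0.01 xy 0.6270 0.0562
```

```bash
python3 -m inch '[{"xyz":[0,0,-0.006],"yaw":0,"grip":0.1},{"xyz":[0,0,-0.006],"yaw":0,"grip":0.1},{"xyz":[-0.012,0.033,0],"yaw":0,"grip":0.1},{"xyz":[-0.012,0.033,0],"yaw":0,"grip":0.1},{"xyz":[-0.012,0.033,0],"yaw":0,"grip":0.1},{"xyz":[-0.0115,0.033,0],"yaw":0,"grip":0.1},{"xyz":[0,0,0],"yaw":0,"grip":0.1},{"xyz":[0,0,0],"yaw":0,"grip":0.1}]' >/dev/null; python3 g.py;  python3 - <<'E'
from h import *
to([.4877,.0394,.209])
E
```

```text
z 0.2167 Fz -2.71 xy 0.4861 0.0395
t 16.4 pos [0.4861 0.0395 0.2167] need tool shift [ 0.0008 -0.0014  0.0077] F [ 0.92  0.25 -2.71] open 0.275 xaxis [ 0.444 -0.896  0.003] zaxis [ 8.0e-04 -2.6e-03 -1.0e+00]
```

```bash
python3 -m inch '[{"xyz":[0,-0.001,0.004],"yaw":0,"grip":0.1},{"xyz":[0,0,0.003],"yaw":0,"grip":0.1},{"xyz":[0,0,0],"yaw":0,"grip":0.1}]' >/dev/null; python3 g.py
python3 -m inch '[{"xyz":[0,0,0.0005],"yaw":0,"grip":0.1},{"xyz":[0,0,0],"yaw":0,"grip":0.1}]' 60 >/dev/null; python3 g.py
python3 -m inch '[{"xyz":[0,0,0.0005],"yaw":0,"grip":0.1},{"xyz":[0,0,0],"yaw":0,"grip":0.1}]' >/dev/null; python3 g.py
python3 -m inch '[{"xyz":[0,0,0.001],"yaw":0,"grip":0.1},{"xyz":[0,0,0],"yaw":0,"grip":0.1}]' >/dev/null; python3 g.py
python3 -m inch '[{"xyz":[0,0,0.001],"yaw":0,"grip":0.1},{"xyz":[0,0,0],"yaw":0,"grip":0.1}]' >/dev/null; python3 g.py
```

```text
z 0.2087 Fz -3.15 xy 0.4891 0.0407
   z 0.2085 Fz -3.08 xy 0.4890 0.0407
   z 0.2084 Fz -1.85 xy 0.4888 0.0407
   z 0.2082 Fz 3.34 xy 0.4889 0.0408
   z 0.2081 Fz 9.68 xy 0.4891 0.0408
```

```bash
python3 -m inch '[{"xyz":[0,0,0.001],"yaw":0,"grip":0.1},{"xyz":[0,0,0],"yaw":0,"grip":0.1}]' >/dev/null; python3 g.py
python3 -m inch '[{"xyz":[0,0,0.001],"yaw":0,"grip":0.1},{"xyz":[0,0,0],"yaw":0,"grip":0.1}]'  >/dev/null; python3 g.py
python3 -m inch '[{"xyz":[0,0,0.001],"yaw":0,"grip":0.1},{"xyz":[0,0,0],"yaw":0,"grip":0.1}]'  >/dev/null; python3 g.py
```

```text
z 0.2074 Fz 11.29 xy 0.4891 0.0409
   z 0.2065 Fz 12.24 xy 0.4892 0.0409
   z 0.2056 Fz 13.11 xy 0.4892 0.0409
```

```bash
python3 -m inch '[{"xyz":[0,0,0.001],"yaw":0,"grip":0.1},{"xyz":[0,0,0],"yaw":0,"grip":0.1}]' >/dev/null; python3 g.py
python3 -m inch '[{"xyz":[0,0,-0.002],"yaw":0,"grip":0.1},{"xyz":[0,0,0],"yaw":0,"grip":0.1},{"xyz":[0,0,0],"yaw":0,"grip":0.1}]'  >/dev/null; python3 g.py
python3 -m inch '[{"xyz":[0,0,-0.0004],"yaw":0,"grip":0.1},{"xyz":[0,0,0],"yaw":0,"grip":0.1}]'  >/dev/null; python3 g.py
```

```text
z 0.2046 Fz 12.67 xy 0.4892 0.0409
   z 0.2048 Fz 4.67 xy 0.4889 0.0405
   z 0.2048 Fz 2.72 xy 0.4888 0.0404
```

A now reads level. I'll re-touch the centre button in case the probe slipped in the grip during the press.

```bash
python3 -m inch '[{"xyz":[0,0,-0.006],"yaw":0,"grip":0.1},{"xyz":[0,0,-0.005],"yaw":0,"grip":0.1},{"xyz":[-0.0075,-0.027,0],"yaw":0,"grip":0.1},{"xyz":[-0.0075,-0.027,0],"yaw":0,"grip":0.1},{"xyz":[-0.0075,-0.027,0],"yaw":0,"grip":0.1},{"xyz":[0,0,0],"yaw":0,"grip":0.1},{"xyz":[0,0,0.004],"yaw":0,"grip":0.1},{"xyz":[0,0,0],"yaw":0,"grip":0.1}]' >/dev/null; python3 g.py 
python3 -m inch '[{"xyz":[0,0,0.003],"yaw":0,"grip":0.1},{"xyz":[0,0,0],"yaw":0,"grip":0.1}]' >/dev/null; python3 g.py \
&& python3 -m inch '[{"xyz":[0,0,0.001],"yaw":0,"grip":0.1},{"xyz":[0,0,0],"yaw":0,"grip":0.1}]' >/dev/null && python3 g.py \
&& python3 -m inch '[{"xyz":[0,0,0.0005],"yaw":0,"grip":0.1},{"xyz":[0,0,0],"yaw":0,"grip":0.1}]' >/dev/null && python3 g.py \
&& python3 -m inch '[{"xyz":[0,0,0.0005],"yaw":0,"grip":0.1},{"xyz":[0,0,0],"yaw":0,"grip":0.1}]' >/dev/null && python3 g.py \
&& python3 -m inch '[{"xyz":[0,0,0.0005],"yaw":0,"grip":0.1},{"xyz":[0,0,0],"yaw":0,"grip":0.1}]' >/dev/null && python3 g.py \
&& python3 -m inch '[{"xyz":[0,0,0.0005],"yaw":0,"grip":0.1},{"xyz":[0,0,0],"yaw":0,"grip":0.1}]' >/dev/null && python3 g.py \
&& python3 -m inch '[{"xyz":[0,0,0.0005],"yaw":0,"grip":0.1},{"xyz":[0,0,0],"yaw":0,"grip":0.1}]' >/dev/null && python3 g.py
```

```text
z 0.2102 Fz -3.65 xy 0.5500 0.0959
   z 0.2078 Fz -3.81 xy 0.5501 0.0954
   z 0.2076 Fz -1.80 xy 0.5507 0.0959
   z 0.2073 Fz -2.38 xy 0.5510 0.0964
   z 0.2066 Fz -3.32 xy 0.5510 0.0965
   z 0.2060 Fz -3.16 xy 0.5510 0.0966
   z 0.2055 Fz -3.76 xy 0.5510 0.0966
   z 0.2050 Fz -3.32 xy 0.5510 0.0966
```

```bash
python3 -m inch '[{"xyz":[0,0,0.0005],"yaw":0,"grip":0.1},{"xyz":[0,0,0],"yaw":0,"grip":0.1}]' >/dev/null && python3 g.py \
&& python3 -m inch '[{"xyz":[0,0,0.0005],"yaw":0,"grip":0.1},{"xyz":[0,0,0],"yaw":0,"grip":0.1}]' >/dev/null && python3 g.py \
&& python3 -m inch '[{"xyz":[0,0,0.0005],"yaw":0,"grip":0.1},{"xyz":[0,0,0],"yaw":0,"grip":0.1}]' >/dev/null && python3 g.py
```

```text
z 0.2048 Fz -2.49 xy 0.5510 0.0966
   z 0.2047 Fz 0.23 xy 0.5511 0.0966
```

```bash
python3 -m inch '[{"xyz":[0,0,-0.01],"yaw":0,"grip":0.1},{"xyz":[0,0,-0.02],"yaw":0,"grip":0.1},{"xyz":[0,0,-0.025],"yaw":0,"grip":0.1},{"xyz":[0.014,0.01,0],"yaw":0,"grip":0.1},{"xyz":[0.028,0.019,0],"yaw":0,"grip":0.1},{"xyz":[0.028,0.019,0],"yaw":0,"grip":0.1},{"xyz":[0.028,0.019,0],"yaw":0,"grip":0.1},{"xyz":[0.028,0.019,0],"yaw":0,"grip":0.1}]' >/dev/null
python3 -m inch '[{"xyz":[0.028,0.019,0],"yaw":0,"grip":0.1},{"xyz":[0.028,0.019,0],"yaw":0,"grip":0.1},{"xyz":[0.028,0.019,0],"yaw":0,"grip":0.1},{"xyz":[0.028,0.019,0],"yaw":0,"grip":0.1},{"xyz":[0.028,0.019,0],"yaw":0,"grip":0.1},{"xyz":[0.021,0.015,0],"yaw":0,"grip":0.1},{"xyz":[0.007,0.004,0],"yaw":0,"grip":0.1},{"xyz":[0,0,0],"yaw":0,"grip":0.1}]' >/dev/null
python3 -m inch '[{"xyz":[0,0,0],"yaw":0,"grip":0.1},{"xyz":[0,0,0],"yaw":0,"grip":0.1},{"xyz":[0,0,0],"yaw":0,"grip":0.1},{"xyz":[0,0,0],"yaw":0,"grip":0.1}]' >/dev/null
python3 - <<'E'
from h import *
to([.502,-.2556,.215])
E
```

```text
t 22.2333 pos [ 0.5032 -0.2539  0.2594] need tool shift [0.001  0.0018 0.0444] F [ 0.41  0.48 -2.56] open 0.276 xaxis [ 0.447 -0.894  0.   ] zaxis [ 3.e-04  1.e-04 -1.e+00]
```

```bash
python3 -m inch '[{"xyz":[0.001,0.002,0.012],"yaw":0,"grip":0.1},{"xyz":[0,0,0.02],"yaw":0,"grip":0.1},{"xyz":[0,0,0.01],"yaw":0,"grip":0.1},{"xyz":[0,0,0],"yaw":0,"grip":0.1},{"xyz":[0,0,0],"yaw":0,"grip":0.1},{"xyz":[0,0,0],"yaw":0,"grip":0.1}]' >/dev/null
python3 - <<'E'
from h import *
to([.502,-.2556,.21])
f=cams.grab_frame('wrist'); save('w5',f)
a=f['color'][110:250,170:340,::-1]; cv2.imwrite('pics/w5c.png',cv2.resize(a,None,fx=4,fy=4))
f=cams.grab_frame('scene'); a=f['color'][190:270,150:230,::-1]; cv2.imwrite('pics/s5c.png',cv2.resize(a,None,fx=6,fy=6,interpolation=cv2.INTER_CUBIC))
E
```

```text
t 22.7333 pos [ 0.5017 -0.2575  0.2177] need tool shift [-0.0015 -0.0011  0.0077] F [-0.79  0.49 -2.7 ] open 0.274 xaxis [ 0.445 -0.896  0.001] zaxis [ 8.e-04 -3.e-04 -1.e+00]
```

View pics/w5c.png

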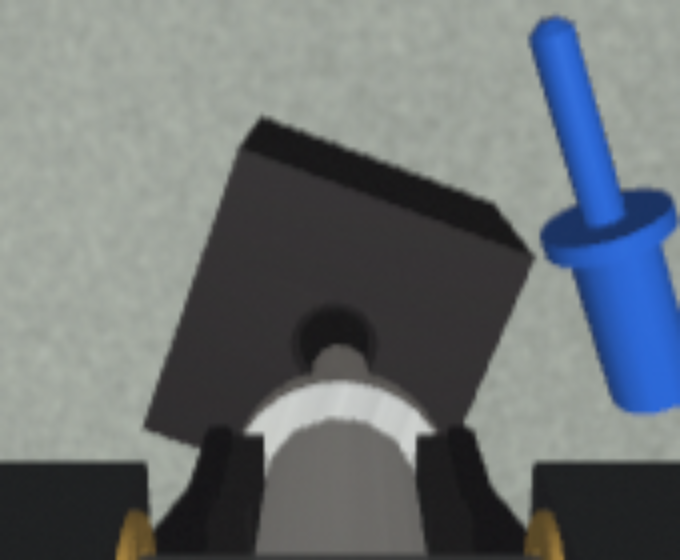

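View pics/s5c.png

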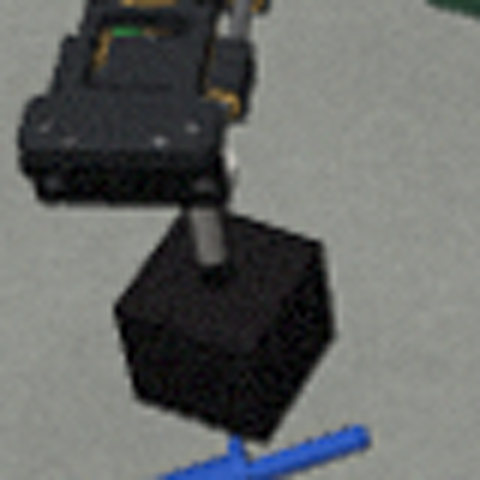

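```bash
python3 -m inch '[{"xyz":[-0.001,-0.001,0.003],"yaw":0,"grip":0.1},{"xyz":[0,0,0],"yaw":0,"grip":0.1},{"xyz":[0,0,0],"yaw":0,"grip":0.1},{"xyz":[0,0,0],"yaw":0,"grip":0.1}]' >/dev/null
python3 - <<'E'
from h import *
to([.502,-.2556,.21])
E
```

```text
t 23.1667 pos [ 0.5018 -0.2561  0.2143] need tool shift [-0.0004 -0.0005  0.0043] F [-0.85  0.45 -2.73] open 0.279 xaxis [ 0.445 -0.896  0.   ] zaxis [ 2.e-04 -2.e-04 -1.e+00]
```

```bash
python3 -m inch '[{"xyz":[-0.0003,-0.0005,0.004],"yaw":0,"grip":0.1},{"xyz":[0,0,0.004],"yaw":0,"grip":0.1},{"xyz":[0,0,0.004],"yaw":0,"grip":0.1},{"xyz":[0,0,0.004],"yaw":0,"grip":0.1},{"xyz":[0,0,0],"yaw":0,"grip":0.1}]'
python3 - <<'E'
from h import *
to([.502,-.2556,.1502])
E
```

```text
time_s: 23.58
ee_pos: [0.5013, -0.2554, 0.1968]
tool_rot: [0.0, 0.85, -0.527, -0.001]
wrist_force: [-0.5, 0.1, -2.6]
opening: 0.277
t 23.5833 pos [ 0.5013 -0.2554  0.1968] need tool shift [ 0.0005 -0.0006  0.0466] F [-0.5   0.09 -2.56] open 0.277 xaxis [ 0.445 -0.896 -0.002] zaxis [-0.0019  0.001  -1.    ]
```

Tip is in the hole (tip at about 0.062, below the 0.070 top) with no contact force. Carry on down.

```bash
python3 -m inch '[{"xyz":[0,0,0.008],"yaw":0,"grip":0.1},{"xyz":[0,0,0.009],"yaw":0,"grip":0.1},{"xyz":[0,0,0.009],"yaw":0,"grip":0.1},{"xyz":[0,0,0.008],"yaw":0,"grip":0.1},{"xyz":[0,0,0.006],"yaw":0,"grip":0.1},{"xyz":[0,0,0.003],"yaw":0,"grip":0.1},{"xyz":[0,0,0],"yaw":0,"grip":0.1},{"xyz":[0,0,0],"yaw":0,"grip":0.1}]'
python3 - <<'E'
from h import *
to([.502,-.2556,.1502])
E
```

```text
time_s: 24.25
ee_pos: [0.5021, -0.2557, 0.1551]
tool_rot: [0.0, 0.85, -0.527, -0.0]
wrist_force: [-0.5, 0.4, -2.8]
opening: 0.274
t 24.25 pos [ 0.5021 -0.2557  0.1551] need tool shift [-0.0001  0.      0.0049] F [-0.49  0.41 -2.8 ] open 0.274 xaxis [ 0.445 -0.896 -0.   ] zaxis [-0.  0. -1.]
```

```bash
python3 -m inch '[{"xyz":[0,0,0.003],"yaw":0,"grip":0.1},{"xyz":[0,0,0.001],"yaw":0,"grip":0.1},{"xyz":[0,0,0],"yaw":0,"grip":0.1}]'
python3 -m inch '[{"xyz":[0,0,0.0005],"yaw":0,"grip":0.1},{"xyz":[0,0,0],"yaw":0,"grip":0.1}]'
```

```text
time_s: 24.5
ee_pos: [0.502, -0.2557, 0.1511]
tool_rot: [0.0, 0.85, -0.527, 0.0]
wrist_force: [-0.1, 0.0, -2.9]
opening: 0.278
time_s: 24.67
ee_pos: [0.502, -0.2557, 0.1508]
tool_rot: [0.0, 0.85, -0.527, 0.0]
wrist_force: [0.5, 0.2, -3.1]
opening: 0.279
```

```bash
python3 -m inch '[{"xyz":[0,0,0.0005],"yaw":0,"grip":0.1},{"xyz":[0,0,0],"yaw":0,"grip":0.1}]'
python3 -m inch '[{"xyz":[0,0,0.0003],"yaw":0,"grip":0.1},{"xyz":[0,0,0],"yaw":0,"grip":0.1}]'
python3 -m inch '[{"xyz":[0,0,0],"yaw":0,"grip":0.35},{"xyz":[0,0,0],"yaw":0,"grip":0.5},{"xyz":[0,0,0],"yaw":0,"grip":0.8},{"xyz":[0,0,0],"yaw":0,"grip":0.8},{"xyz":[0,0,0],"yaw":0,"grip":0.8},{"xyz":[0,0,0],"yaw":0,"grip":0.8},{"xyz":[0,0,0],"yaw":0,"grip":0.8}]'
python3 - <<'E'
from h import *
f=cams.grab_frame('wrist'); save('w6',f)
E
```

```text
time_s: 24.83
ee_pos: [0.5021, -0.2557, 0.1502]
tool_rot: [0.0, 0.85, -0.527, 0.0]
wrist_force: [-0.1, 0.8, -2.7]
opening: 0.277
time_s: 25.0
ee_pos: [0.5021, -0.2557, 0.1502]
tool_rot: [0.0, 0.85, -0.527, 0.0]
wrist_force: [-0.4, 1.1, -0.1]
opening: 0.281
time_s: 25.58
ee_pos: [0.5021, -0.2557, 0.1499]
tool_rot: [0.0, 0.85, -0.527, 0.0]
wrist_force: [-0.5, 0.5, -0.3]
opening: 0.715
```

View pics/w6.png

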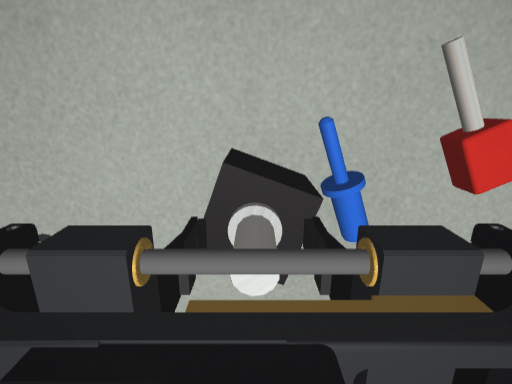

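Contact came at exactly the pick height (0.1502), so the flange is down. The probe is released and stands free. Retreat upward.

```bash
python3 -m inch '[{"xyz":[0,0,-0.01],"yaw":0,"grip":0.8},{"xyz":[0,0,-0.02],"yaw":0,"grip":0.8},{"xyz":[0,0,-0.03],"yaw":0,"grip":0.8},{"xyz":[0,0,-0.03],"yaw":0,"grip":0.8},{"xyz":[0,0,-0.03],"yaw":0,"grip":0.8},{"xyz":[0,0,-0.03],"yaw":0,"grip":0.8},{"xyz":[0,0,-0.01],"yaw":0,"grip":0.8},{"xyz":[0,0,0],"yaw":0,"grip":0.8}]'
python3 -m inch '[{"xyz":[0.02,0.02,0],"yaw":0,"grip":0.8},{"xyz":[0.03,0.025,0],"yaw":0,"grip":0.8},{"xyz":[0.03,0.025,0],"yaw":0,"grip":0.8},{"xyz":[0.02,0.02,0],"yaw":0,"grip":0.8},{"xyz":[0,0,0],"yaw":0,"grip":0.8},{"xyz":[0,0,0],"yaw":0,"grip":0.8},{"xyz":[0,0,0],"yaw":0,"grip":0.8}]'
python3 - <<'E'
from h import *
f=cams.grab_frame('scene'); save('s7',f); a=f['color'][140:280,140:320,::-1]; cv2.imwrite('pics/s7c.png',cv2.resize(a,None,fx=4.2,fy=4.2,interpolation=cv2.INTER_CUBIC))
f=cams.grab_frame('top'); save('t7',f)
E
```

```text
time_s: 26.3
ee_pos: [0.5034, -0.2561, 0.314]
tool_rot: [-0.0, 0.85, -0.527, 0.004]
wrist_force: [-0.2, 0.3, -0.3]
opening: 0.801
time_s: 26.88
ee_pos: [0.4659, -0.3841, 0.3083]
tool_rot: [-0.001, 0.85, -0.527, -0.001]
wrist_force: [0.1, -0.5, 0.4]
opening: 0.801
```

View pics/s7c.png

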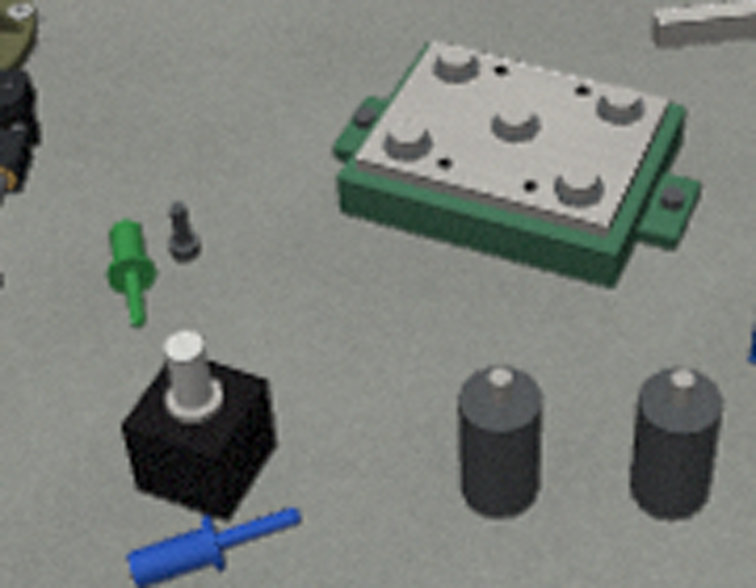

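View pics/t7.png

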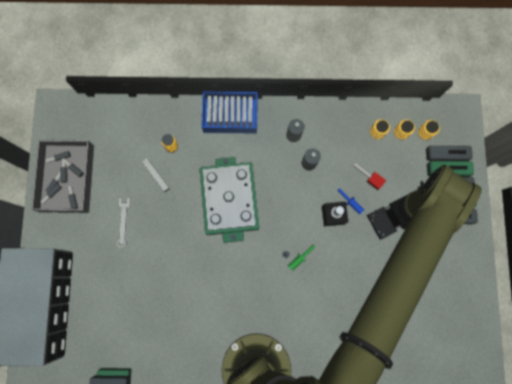

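The probe is back upright in the stand with its flange seated, the gripper is clear, and the listed bystanders look unmoved. Handing in.

```bash
python3 -c "
from cell import arm
print(arm.close_job())"
```

```text
the job is handed in; nothing more can be done
None
```

The proud button is pressed level with the others, the probe is back in its stand, and the job is handed in at about 27 s of the 72 s allowed.

- **Finding it:** I took the steel probe and touched all five buttons at about 2–4 N. Four read level, with the tool height at 0.2046–0.2048 m. The one near (0.488, 0.040), close to the robot on its right, read 0.2084 m, about 3.7 mm proud.
- **Pressing it:** It slid down at about 16 N. A light touch afterwards read 0.2048 m at about 5.7 N, within about 0.2 mm of the others.
- **Checking for slip:** I touched the centre button again and it still read 0.2047 m, so the probe had not slipped in the grip and the centre button had not sunk. I did not re-touch the other three; the force on each stayed around 4 N or less.
- **Putting it back:** The flange met the stand at the same height as at pick-up (0.1502 m). The last pictures show the probe upright and seated, with the gripper clear.
- **Look-alikes:** One thing does not match the start. The blue and green look-alikes stood upright on their tips at first but were lying down in the first wrist picture at 1.77 s. My fingertips were then still about 0.22 m up with no contact force, so I believe they toppled by themselves. I left them where they fell; the blue one lies against or very near the stand.
- **Other bystanders:** By eye, in the last pictures, the listed bystanders are where they started.

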